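# Index the plating stage and load the culture dish

### The arm

A 6-joint arm with a two-finger parallel gripper is mounted at the origin on a cart in front of the work surface, level with it; the furniture and walls round the work are solid. World frame = base frame: x ahead of the robot, y to its left, z up, the work surface at z = 0. Lengths are in m, angles in rad, forces in N, time in s.
With the tool pointing down it reaches from about 0.35 to 0.975 m from the base axis. Payload 4.9 kg.
Tool frame: the origin (TCP) lies at the very end of the fingers, on their centre line; the grasp point (between the pads) lies 19 mm behind it; x points along the fingers, z is the direction in which the jaws open and shut, and the axes are right-handed (so a half turn about x gives the same grasp; the last joint's range is limited). The gripper opens to 85 mm and grips with 20 to 120 N. Pads are 22 mm wide; open, the fingers measure 114 mm over their backs; the gripper's body (76 mm by 85 mm) begins 54 mm behind the grasp point. The pads swing forward as they close: fully open they stand 13 mm farther back than shut.
Start: joints at [-1.429, 0.053, 1.613, -0, 1.476, -0.119], TCP at [0.161, -0.604, 0.231] pointing down, gripper open.
Joint ranges: [-3.01, 3.01], [-1.01, 2.22], [0.06, 2.58], [-1.02, 4.17], [0.09, 2.62], [-3.14, 3.14]. Speed limits (rad/s): [2.57, 2.57, 3.14, 3.14, 3.14, 3.14].

### API

Orientations are given as a unit quaternion [w, x, y, z].
In Python, from plant import manip, vision, job gives the robot as it stands.
- The arm moves only by the tool servo_tool, never from a script. Its arguments are lists of equal length, an entry for each row: "twist": the turn, a rotation vector about the world's x, y, z in rad, a list of three; "xyz": the shift along the world's x, y, z in cm, a list of three; "fingers": the opening, from 0 (shut) to 1 (fully open). In form: {"twist": [[wx, wy, wz], ...], "xyz": [[x, y, z], ...], "fingers": [fingers, ...]}. A call has 1 to 8 rows; each row shifts and turns the commanded pose from where the row before left it; what a row does not reach is not made up. A row lasts 1/8 s, in which the tool goes at most 62.5 mm and 10.7 degrees, less where a joint would pass 70% of its speed; a pose out of reach is approached as far as the arm can. A call with a gripper value outside its range is refused whole. The fingers move at their own pace and stop on an object; the grip force is fixed at half the most. Time passes only in rows, so rows that do not move let the fingers close. It gives the time, the measured TCP pose, the force and the opening at its end, in the units of the state.
- manip.state(): the state, without advancing time (a new reading comes with each control period).
- vision.grab_frame(name): name is "scene" or "top" or "wrist"; returns the picture (420x560x3 uint8, red, green, blue); there is no depth.
- vision.get_calibration(name): a dict with "camera_matrix" (3x3 intrinsics, pixels), "origin" and "orientation" of the camera in the world; the wrist camera has in their place "mount" (4x4, takes a point from camera to tool coordinates, whose origin is the TCP and whose axes are the tool frame's). Camera axes: x right, y up, looking along -z (the intrinsics and any distortion apply to the point x, -y, -z); pixel columns grow to the right and rows downward; lengths in m; the calibration is good to about 2 mm. A picture is of the moment at which its call begins: read the wrist's pose just before it. get_calibration takes no time and is no camera call.
- job.job_done(): hands the job in, once; it reports no verdict.
Trained networks look in the newest picture that a camera, given by its name, has taken for a name from the list of things; names that differ only in an ending like _2 or _b are one class to them, and where a whole thing is asked for, a point or a joint stands for the part that bears it (a point fixed in the world has none). Each returns a list of dicts, best first, with "score" (0 to 1); they miss things now and then, are a little off and sometimes report something else, mostly with a low value. They report only what shows in the picture. A call takes as long as a camera call. They do not tell look-alikes from the thing itself.
- vision.spot_in(camera, label): "extent" ([centre column, centre row, width, height] in pixels, round what is visible of it).
The state is a dict: "time": time; "joint_pos": joint angles; "joint_vel": joint speeds; "joint_efforts": joint torques, N m; "tool_pos": TCP position; "tool_rot": TCP orientation; "contact_force": force on the tool from outside, world axes, zero at the start; "ft_torque": the same for the moment, N m; "gripper_width": opening from 0.0 (shut) to 1.0 (fully open).
Only numpy, scipy, OpenCV 4.12 (cv2) and the standard library are available. Lean on these libraries where they do the work, as an engineer would, in place of code of your own. Each camera call takes 0.05 s, during which the arm holds its last target.

### The job

Bring the empty pocket with the green pad round to the loading deck: pull up the red spring plunger, swing the two-pocket stage to the next index hole, and let the plunger drop fully home so that the stage is locked. Only then slide the closed culture dish along the deck, over the orange lip, so that it drops flat into that pocket onto the pad, without picking the dish up. The other dish must stay in its pocket, and the bottles, vials, beaker and jar standing round the fixture must not be knocked over or shoved away.

Things in the scene. Friction and masses are not known exactly. Their poses are not given: they have to be found in the camera images.
- indexer: the fixed fixture; sizes in mm. Origin on the stage's turning axis at bench height, z up. Round dark index plate, radius 115, top at height 14, with three brass-rimmed holes on a circle of radius 95 at 0, +60 and -60 degrees from its x axis (pin clearance 1.3 each side). The loading deck lies along its -x direction.
- deck_mid (a point): middle of the loading deck's top, at the fixture's x = -204, y = 0, height 30. The deck is a flat aluminium plate 134 wide from x = -118 to -290. White guide rails along both sides, top at height 38.5, inner faces about 103 apart at the lip, widening to 115 at the outer end.
- lip_top (a point): top edge of the orange lip at the stage end of the deck, at the fixture's x = -118, y = 0, height 34. The lip is a ramp 15 long (from x = -133) and 104 wide that rises from the deck's 30 to 34, then drops straight to the pocket. As the dish tips over it, the dish's rear edge rises to about 11 above the deck.
- load_station (a point): point fixed on the fixture at its x = -62, y = 0, height 20: the centre of a pocket's floor when that pocket faces the deck.
- pocket_a (a point): on the turning stage: centre of the floor (height 20) of the pocket on the fixture's +y side at the start, 62 from the axis at 120 degrees from the fixture's x axis. Both white pockets: inside diameter 103, rim top at height 29.
- pocket_b (a point): the same for the other pocket, on the fixture's -y side (240 degrees) at the start.
- stage (a joint): angle of the turning stage in rad, 0 at the start (locked in the middle hole, neither pocket facing the deck), positive anticlockwise from above; holes at 0, +1.047, -1.047; end stops at +1.2 and -1.2. Opposite the pockets it carries an aluminium arm with the plunger. Under 1 N at the knob turns it when the plunger is pulled; it cannot turn while the pin is in a hole.
- plunger (a joint): lift of the spring plunger in m: 0 with its pin fully home, about 0.008 with the pin resting on the plate between holes, 0.013 at the upper stop. The pin (8 mm diameter, rounded end) is clear of the hole from about 0.009. Spring about 4 N at 0 and 8.5 N at 0.011; it drives the pin down by itself when let go.
- plunger_knob (a point): centre of the red knurled plunger knob, which moves with stage and plunger: upright cylinder, diameter 24, height 22, underside at 44 and top at 66 above the bench when home; 95 from the turning axis, on the fixture's x axis when the stage is at 0. Under it a steel bushing, diameter 21, top at height 38.
- petri_1: the closed culture dish to be loaded: flat solid white disc, diameter 92, height 15, 60 g, lying on the loading deck. Origin: centre of its underside; z up.
- petri_2: a like closed dish (diameter 92, height 15) that already lies in one of the stage's two pockets. Origin: centre of its underside.
- pad: loose flat green pad, diameter 88, thickness 3, in the empty pocket. It is either in the pocket on the fixture's +y side or in that on its -y side. Origin: centre of its underside.
- dropper_1: bystander: brown dropper bottle with black bulb, diameter 34, height 104; origin under its centre, z up.
- dropper_2: bystander: brown dropper bottle with black bulb, diameter 34, height 104; origin under its centre, z up.
- vial_1: bystander: small vial with black cap, diameter 22, height 54; origin under its centre, z up.
- vial_3: bystander: small vial with black cap, diameter 22, height 46; origin under its centre, z up.
- beaker: bystander: glass beaker, diameter 73, height 92; origin under its centre, z up.
- cotton_jar: bystander: glass jar of cotton with pale lid, diameter 62, height 92; origin under its centre, z up.
Things that resemble listed ones, but are neither listed nor needed, are in the scene too. Leave any pink or yellow look-alike of the petri_2 alone.

How it is judged:
On the way, in this order (a step that is already met when the one before it is completed fails the run):
1. the plunger is pulled clear of its hole (value of joint plunger above 0.009 m), for 0.1 s.
2. the stage is locked in the next hole with the green-pad pocket facing the deck, the dish still waiting on the deck ((value of joint stage between 1.017 and 1.077 rad or value of joint stage between -1.077 and -1.017 rad) and horizontal distance between pad and load_station below 0.012 m and value of joint plunger below 0.0015 m and z of petri_1 in the frame of indexer above 0.028 m and horizontal distance between petri_1 and load_station above 0.1 m), for 0.2 s.
At the end, for the whole second after the job is handed in: Stage locked within 0.03 rad of +60 or -60 degrees, green pad within 12 mm of the loading station, plunger home within 1.5 mm; the dish at rest and flat (3 degrees) on the pad, within 9 mm of the station, underside below 25.5 mm; the other dish flat on its own pocket floor ((value of joint stage between 1.017 and 1.077 rad or value of joint stage between -1.077 and -1.017 rad) and horizontal distance between pad and load_station below 0.012 m and value of joint plunger below 0.0015 m and (horizontal distance between petri_2 and pocket_a below 0.01 m or horizontal distance between petri_2 and pocket_b below 0.01 m) and z of petri_2 in the frame of indexer below 0.0225 m and angle between each of petri_2, petri_1's own z axis and vertical below 0.05 rad and horizontal distance between petri_1 and load_station below 0.009 m and z of petri_1 in the frame of indexer below 0.0255 m and linear speed of petri_1 below 0.02 m/s); the robot touches nothing.
It fails at once if the dish is picked up or tipped steeply instead of slid (z of petri_1 in the frame of indexer above 0.065 m or angle between petri_1's own z axis and vertical above 0.6 rad).
It fails at once if the dish already loaded leaves its pocket (z of petri_2 in the frame of indexer above 0.032 m).
It fails at once if a bystander (dropper bottle, vial, beaker or jar) is knocked over or shoved more than 30 mm (angle between any of dropper_1, dropper_2, vial_1, vial_3, beaker, cotton_jar's own z axis and vertical above 0.5 rad or distance of any of dropper_1, dropper_2, vial_1, vial_3, beaker, cotton_jar from where it was at the start of the episode above 0.03 m).
It also fails if it takes over 53 s, if anything falls off the work surface, if the arm or the gripper's body presses on something with over 40 N, if the wrist force passes 120 N, or if a joint passes its speed limit or range.

## Working session

There is one attempt and no reset: what is moved stays moved. The work goes in short steps, Python scripts to look and compute and a tool call to move; the robot and the scene stay as the last step left them, time stands still between calls to the robot, and variables do not carry over. Pictures are saved under pics/ and viewed, and the job is handed in when it is done.

Besides the shell and the picture viewer there is one more tool, called as a command line: name --argument value ..., lists and objects as JSON in quotes. servo_tool: Moves the arm, as the interface text tells. Its arguments: {"type":"object","properties":{"twist":{"type":"array","items":{"type":"array","items":{"type":"number"}}},"xyz":{"type":"array","items":{"type":"array","items":{"type":"number"}}},"fingers":{"type":"array","items":{"type":"number"}}},"required":["twist","xyz","fingers"]}

```bash
mkdir -p pics; ls
python3 - <<'E'
from plant import manip, vision, job
import cv2
for n in ("scene","top"):
    im=vision.grab_frame(n); cv2.imwrite(f"pics/{n}0.png",im[:,:,::-1]); c=vision.get_calibration(n); print(n,c)
print(vision.get_calibration("wrist"))
print(manip.state())
E
```

```text
pics
scene {'camera_matrix': array([[503.27478668,   0.        , 290.26322814],
       [  0.        , 503.27478668, 208.44722954],
       [  0.        ,   0.        ,   1.        ]]), 'origin': array([0.07360218, 0.71520641, 0.77616904]), 'orientation': array([-0.22141905, -0.12098148,  0.4369647 ,  0.86336489])}
top {'camera_matrix': array([[382.37969515,   0.        , 281.7481235 ],
       [  0.        , 382.37969515, 214.5943565 ],
       [  0.        ,   0.        ,   1.        ]]), 'origin': array([ 0.41883867, -0.15576934,  0.96127749]), 'orientation': array([-0.69504131, -0.07389754,  0.05505059,  0.71304009])}
{'camera_matrix': array([[348.57296506,   0.        , 275.21932052],
       [  0.        , 348.57296506, 207.79350083],
       [  0.        ,   0.        ,   1.        ]]), 'mount': array([[-3.44965284e-04,  2.73946398e-01, -9.61744900e-01,
        -1.42860667e-01],
       [-4.72628089e-04,  9.61744805e-01,  2.73946541e-01,
         6.98836598e-02],
       [ 9.99999829e-01,  5.49049700e-04, -2.02293807e-04,
        -1.01812721e-03],
       [ 0.00000000e+00,  0.00000000e+00,  0.00000000e+00,
         1.00000000e+00]])}
{'time': 0.1, 'joint_pos': array([-1.42901199e+00,  5.33102538e-02,  1.61414520e+00,  1.46379476e-05,
        1.47602205e+00, -1.18997089e-01]), 'joint_vel': array([ 0.00028856, -0.00107245, -0.00177238, -0.00036127, -0.0020488 ,
       -0.00108969]), 'joint_efforts': array([ 7.32420413e-04, -3.94904208e+01, -3.71364284e+01, -2.98830605e-05,
        3.95146708e-03, -6.06618968e-06]), 'tool_pos': array([ 0.16107309, -0.6033038 ,  0.23018079]), 'tool_rot': array([ 0.56029286,  0.43121451,  0.56123876, -0.43027551]), 'contact_force': array([-0.20254099, -0.87632881,  0.55129121]), 'ft_torque': array([ 0.0121188 ,  0.00025049, -0.04210995]), 'gripper_width': 1.0003814819606522}
```

View pics/scene0.png

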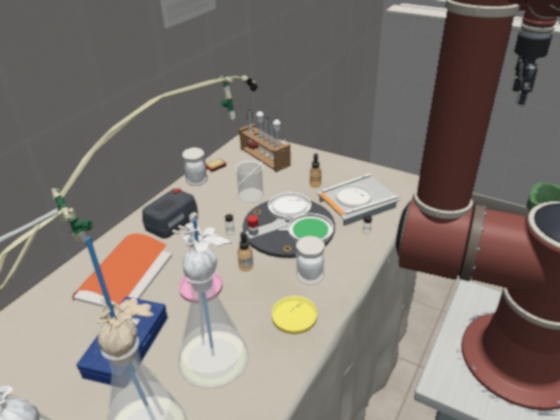

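View pics/top0.png

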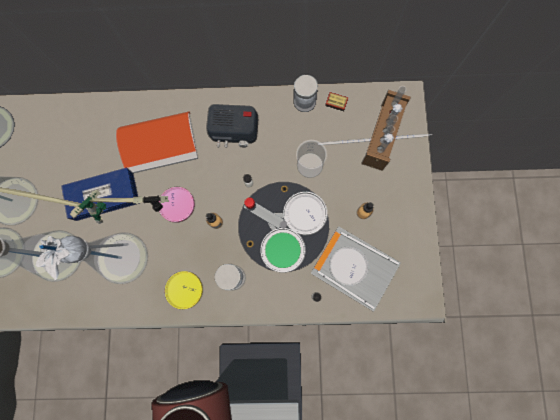

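```bash
cat > h.py <<'E'
import numpy as np, cv2
from scipy.spatial.transform import Rotation as R
from plant import manip, vision, job
def cam(n,st=None):
    c=vision.get_calibration(n); K=c["camera_matrix"]
    if n=="wrist":
        T=np.eye(4); q=st["tool_rot"]; T[:3,:3]=R.from_quat([q[1],q[2],q[3],q[0]]).as_matrix(); T[:3,3]=st["tool_pos"]
        M=T@c["mount"]; return K,M[:3,:3],M[:3,3],
    q=c["orientation"]; return K,R.from_quat([q[1],q[2],q[3],q[0]]).as_matrix(),c["origin"]
def ray2z(C,uv,z):
    K,Rm,o=C; u,v=uv; d=np.array([(u-K[0,2])/K[0,0],-(v-K[1,2])/K[1,1],-1]); d=Rm@d
    return o+d*(z-o[2])/d[2]
def proj(C,P):
    K,Rm,o=C; p=(np.atleast_2d(P)-o)@Rm
    return np.c_[K[0,2]+K[0,0]*p[:,0]/-p[:,2], K[1,2]-K[1,1]*p[:,1]/-p[:,2]]
E
python3 - <<'E'
from h import *
im=cv2.imread("pics/top0.png")
c=im[150:320,190:410]; cv2.imwrite("pics/topc.png",cv2.resize(c,None,fx=3.6,fy=3.5,interpolation=cv2.INTER_CUBIC))
im=cv2.imread("pics/scene0.png")
c=im[130:300,220:420]; cv2.imwrite("pics/scc.png",cv2.resize(c,None,fx=3.5,fy=3.5,interpolation=cv2.INTER_CUBIC))
C=cam("top")
zs=dict(plunger_knob=.055,petri_1=.04,pad=.02,dropper_1=.05,vial_1=.025,beaker=.05,cotton_jar=.05,indexer=.014)
for l in zs:
    for d in vision.spot_in("top",l)[:5]:
        print(l,round(d["score"],2),np.round(d["extent"],1),np.round(ray2z(C,d["extent"][:2],zs[l]),3))
for nm,uv,z in [("hub",(284,226),.014),("knob",(250,203),.066),("pad",(283,250),.023),("w",(305,213),.035),("p1",(349,266),.045)]: print(nm,ray2z(C,uv,z))
E
```

```text
plunger_knob 0.45 [285.7 232.3  84.2  81.7] [ 0.543 -0.142  0.055]
plunger_knob 0.34 [311.6 157.4  31.2  38.3] [ 0.728 -0.211  0.055]
petri_1 0.82 [349.4 266.9  39.2  40.9] [ 0.458 -0.291  0.04 ]
petri_1 0.7 [178.4 204.4  37.1  33.1] [0.622 0.123 0.04 ]
petri_1 0.69 [183.3 290.1  42.5  37.2] [0.413 0.106 0.04 ]
petri_1 0.64 [306.2 211.7  39.1  39.5] [ 0.595 -0.193  0.04 ]
pad 0.74 [281.5 248.8  33.6  36.6] [ 0.507 -0.13   0.02 ]
dropper_1 0.5 [362.9 211.7  17.   16.7] [ 0.589 -0.329  0.05 ]
dropper_1 0.47 [213.8 222.2  16.3  20.5] [0.573 0.032 0.05 ]
vial_1 0.66 [313.9 296.4  12.5   7.3] [ 0.391 -0.205  0.025]
beaker 0.72 [309.4 157.8  29.   36.3] [ 0.729 -0.205  0.05 ]
cotton_jar 0.98 [229.6 276.8  36.9  22.2] [ 0.442 -0.007  0.05 ]
indexer 0.86 [317.8 245.9 161.8 126.5] [ 0.513 -0.22   0.014]
hub [ 0.56491873 -0.13740963  0.014     ]
knob [ 0.61496518 -0.0581312   0.066     ]
pad [ 0.50405318 -0.13370138  0.023     ]
w [ 0.59262035 -0.19028363  0.035     ]
p1 [ 0.46021683 -0.28953511  0.045     ]
```

View pics/topc.png

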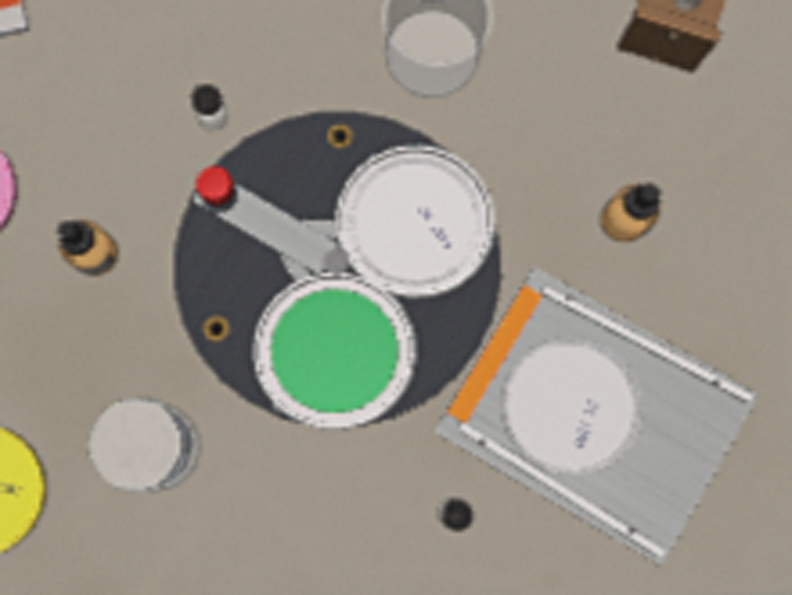

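View pics/scc.png

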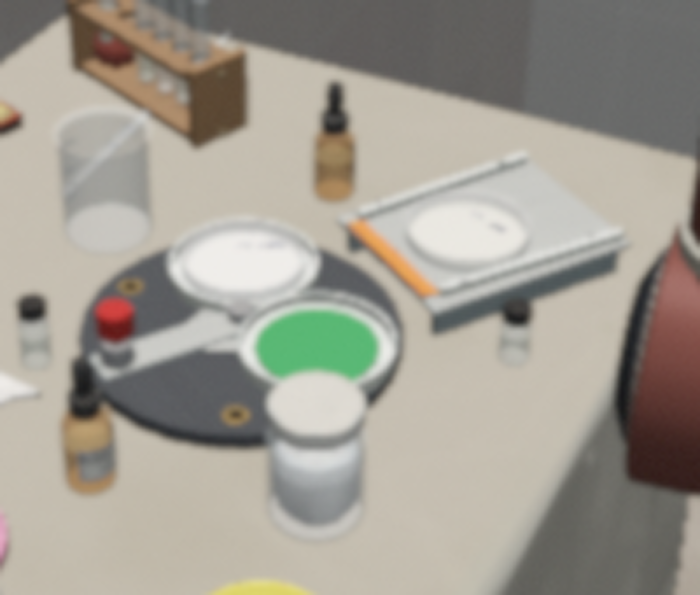

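```bash
cat > fit.py <<'E'
from h import *
from scipy.optimize import least_squares
C=cam("top"); 
px=lambda u,v:(190+u/3.6-.35,150+v/3.5-.35)
c60=np.cos(np.pi/3);s60=np.sin(np.pi/3)
pts=[((.095*c60,-.095*s60,.014),px(340,135)),((.095*c60,.095*s60,.014),px(216,328)),((.095,0,.066),px(214,182)),
((.062*-c60,.062*s60,.023),px(336,350)),((-.118,.052,.034),px(447,413)),((-.118,-.052,.034),px(527,287)),
((-.290,.067,.030),px(661,563)),((-.290,-.067,.030),px(755,398))]
def W(p,q):
    c,s=np.cos(p[2]),np.sin(p[2]); return np.array([p[0]+c*q[0]-s*q[1],p[1]+s*q[0]+c*q[1],q[2]])
f=lambda p:np.concatenate([proj(C,W(p,q))[0]-uv for q,uv in pts])
r=least_squares(f,[.56,-.14,1.0],loss='soft_l1')
if __name__=="__main__":
    print(r.x,np.degrees(r.x[2])); print(np.round(f(r.x).reshape(-1,2),2))
    for a in (0,20,40,60):
        print("knob",a,W(r.x,(.095*np.cos(np.radians(a)),.095*np.sin(np.radians(a)),.066)))
    for n,q in dict(load=(-.062,0,.02),lip=(-.118,0,.034),mid=(-.204,0,.03),end=(-.29,0,.03)).items(): print(n,W(r.x,q))
    F=C; im=cv2.imread("pics/top0.png")
    P1=ray2z(C,px(570,406),.0445); print("petri1",P1)
    d=P1[:2]-r.x[:2];c,s=np.cos(r.x[2]),np.sin(r.x[2]);print("in fixture",c*d[0]+s*d[1],-s*d[0]+c*d[1])
    for nm,uv,z in [("vial near knob",px(207,97),.054),("dropL",px(72,232),.104),("dropR",px(648,196),.104),("jar",px(135,443),.092),("vial3",px(456,514),.046),("beaker",px(435,60),.0)]: print(nm,ray2z(C,uv,z))
E
python3 fit.py
```

```text
[ 0.5667903  -0.13569187  0.99562453] 57.045083549452855
[[ 0.24  0.27]
 [ 0.12 -0.03]
 [ 0.   -0.05]
 [-0.48  0.03]
 [-0.21 -0.05]
 [-0.55 -0.71]
 [-0.03  1.28]
 [ 1.28 -0.46]]
knob 0 [ 0.6184683  -0.05597748  0.066     ]
knob 20 [ 0.58808781 -0.04310993  0.066     ]
knob 40 [ 0.55513853 -0.04140912  0.066     ]
knob 60 [ 0.52359462 -0.05108021  0.066     ]
load [ 0.53306361 -0.187716    0.02      ]
lip [ 0.50260079 -0.23470553  0.034     ]
mid [ 0.4558186  -0.30686804  0.03      ]
end [ 0.40903641 -0.37903054  0.03      ]
petri1 [ 0.46111948 -0.28725674  0.0445    ]
in fixture -0.1846606119893228 0.00622017033241451
vial near knob [ 0.68241562 -0.05028737  0.054     ]
dropL [0.57902252 0.03066803 0.104     ]
dropR [ 0.59251579 -0.33511991  0.104     ]
jar [ 0.44190076 -0.00798899  0.092     ]
vial3 [ 0.39136568 -0.20953215  0.046     ]
beaker [ 0.72152244 -0.21005085  0.        ]
```

Run:
```python
from h import *
s=manip.state();q=s["tool_rot"];M=R.from_quat([q[1],q[2],q[3],q[0]]).as_matrix();print(np.round(M,3)); z=M[:,2]; print(np.degrees(np.arctan2(z[1],z[0])))
print("residual tilt fix rotvec", np.cross(M[:,0],[0,0,-1]))
```

```text
[[-0.     0.966  0.258]
 [ 0.     0.258 -0.966]
 [-1.     0.    -0.   ]]
-75.05935625251976
residual tilt fix rotvec [-7.47736371e-05 -2.13403987e-06 -0.00000000e+00]
```

servo_tool --twist '[[0,0,0.061],[0,0,0.061],[0,0,0.061],[0,0,0.061],[0,0,0.061],[0,0,0.061],[0,0,0.061],[0,0,0.061]]' --xyz '[[3.8,4.55,0],[3.8,4.55,0],[3.8,4.55,0],[3.8,4.55,0],[3.8,4.55,0],[3.8,4.55,0],[3.8,4.55,0],[3.8,4.55,0]]' --fingers '[0.5,0.5,0.5,0.5,0.5,0.5,0.5,0.5]'

```text
time: 1.5
tool_pos: [0.4662, -0.2382, 0.2317]
tool_rot: [0.649, 0.282, 0.648, -0.282]
contact_force: [0.7, -0.7, 0.4]
gripper_width: 0.5
```

servo_tool --twist '[[0,0,0.061],[0,0,0.061],[0,0,0.061],[0,0,0.061],[0,0,0]]' --xyz '[[3.8,4.55,-1],[3.8,4.55,-1],[3.8,4.55,-1],[3.8,4.55,-1],[0,0,0]]' --fingers '[0.5,0.5,0.5,0.5,0.5]'

```text
time: 2.12
tool_pos: [0.6181, -0.0545, 0.1897]
tool_rot: [0.677, 0.2, 0.679, -0.2]
contact_force: [-0.4, 0.7, 0.1]
gripper_width: 0.497
```

```bash
cat > look.py <<'E'
import sys
from h import *
s=manip.state(); im=vision.grab_frame("wrist"); cv2.imwrite(sys.argv[1],im[:,:,::-1])
np.save("wst.npy",s,allow_pickle=True)
q=s["tool_rot"];M=R.from_quat([q[1],q[2],q[3],q[0]]).as_matrix()
print("t",s["time"],"tcp",np.round(s["tool_pos"],4),"F",np.round(s["contact_force"],2),"w",s["gripper_width"],"yaw",np.degrees(np.arctan2(M[1,2],M[0,2])),"x",np.round(M[:,0],3))
if len(sys.argv)>2:
    import fit
    C=cam("wrist",s); im=im[:,:,::-1].copy(); a=float(sys.argv[2])
    for q in [(.095*np.cos(np.radians(a)),.095*np.sin(np.radians(a)),.066),(.0475,.08227,.014),(.0475,-.08227,.014),(.095,0,.014),(-.118,.052,.034),(-.118,-.052,.034),(-.062,0,.02),(0,0,.014)]:
        u=proj(C,fit.W(fit.r.x,q))[0]; 
        if abs(u).max()<2000: cv2.circle(im,(int(u[0]),int(u[1])),3,(255,0,255),1)
    cv2.imwrite(sys.argv[1],im)
E
python3 look.py pics/w1.png 0
```

```text
t 2.125 tcp [ 0.6181 -0.0545  0.1897] F [-0.37  0.67  0.11] w 0.49742545937716015 yaw -32.8234595282087 x [-0.002  0.001 -1.   ]
```

View pics/w1.png

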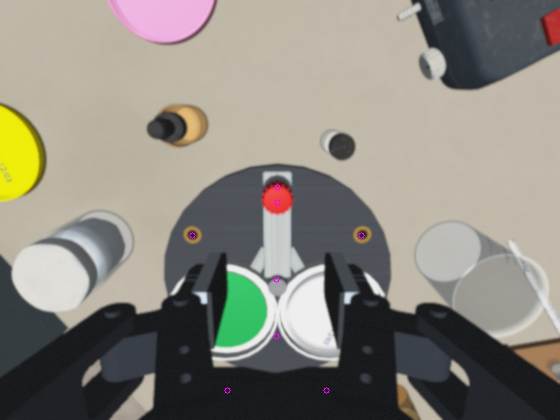

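servo_tool --twist '[[0,0,0],[0,0,0],[0,0,0],[0,0,0],[0,0,0]]' --xyz '[[0,-0.15,-4],[0,0,-4],[0,0,-3.5],[0,0,-2.0],[0,0,-1.4]]' --fingers '[0.5,0.5,0.5,0.5,0.5]'

```text
time: 2.8
tool_pos: [0.6171, -0.0601, 0.0421]
tool_rot: [0.678, 0.202, 0.678, -0.202]
contact_force: [0.3, -0.5, 0.6]
gripper_width: 0.499
```

servo_tool --twist '[[0,0,0],[0,0,0],[0,0,0],[0,0,0],[0,0,0],[0,0,0]]' --xyz '[[0,0,0],[0,0,0],[0,0,0],[0,0,0],[0,0,0],[0,0,0]]' --fingers '[0.4,0.3,0.2,0.2,0.2,0.2]'

```text
time: 3.55
tool_pos: [0.618, -0.0594, 0.0441]
tool_rot: [0.678, 0.201, 0.677, -0.201]
contact_force: [-2.8, 0.9, 6.1]
gripper_width: 0.255
```

```bash
python3 look.py pics/w2.png
```

```text
t 3.55 tcp [ 0.618  -0.0594  0.0441] F [-2.78  0.93  6.13] w 0.25465609785883814 yaw -33.104308556688316 x [ 0.002 -0.    -1.   ]
```

View pics/w2.png

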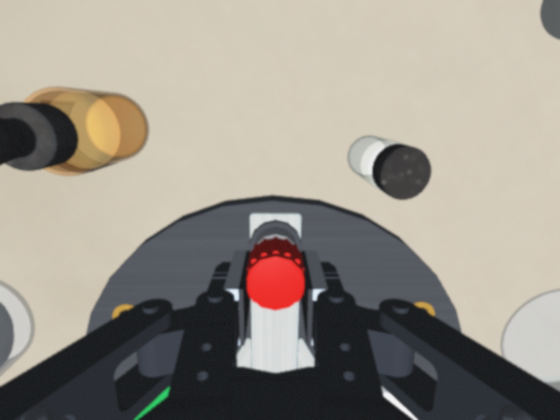

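servo_tool --twist '[[0,0,0],[0,0,0],[0,0,0],[0,0,0]]' --xyz '[[0,0,0.5],[0,0,0.5],[0,0,0.4],[0,0,0]]' --fingers '[0.2,0.2,0.2,0.2]'

```text
time: 4.1
tool_pos: [0.6171, -0.059, 0.0558]
tool_rot: [0.678, 0.202, 0.678, -0.201]
contact_force: [5.6, 1.0, -8.8]
gripper_width: 0.256
```

```bash
python3 look.py pics/w3.png
python3 - <<'E'
import cv2;from h import *
im=vision.grab_frame("scene")[:,:,::-1]
cv2.imwrite("pics/s3.png",cv2.resize(im[180:280,200:350],None,fx=5,fy=5,interpolation=cv2.INTER_CUBIC))
E
```

```text
t 4.1 tcp [ 0.6171 -0.059   0.0558] F [ 5.57  0.99 -8.84] w 0.2561157800581607 yaw -33.10970152495885 x [ 0.  0. -1.]
```

View pics/w3.png

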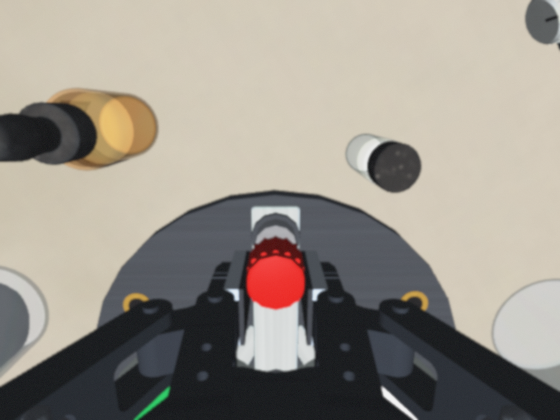

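View pics/s3.png

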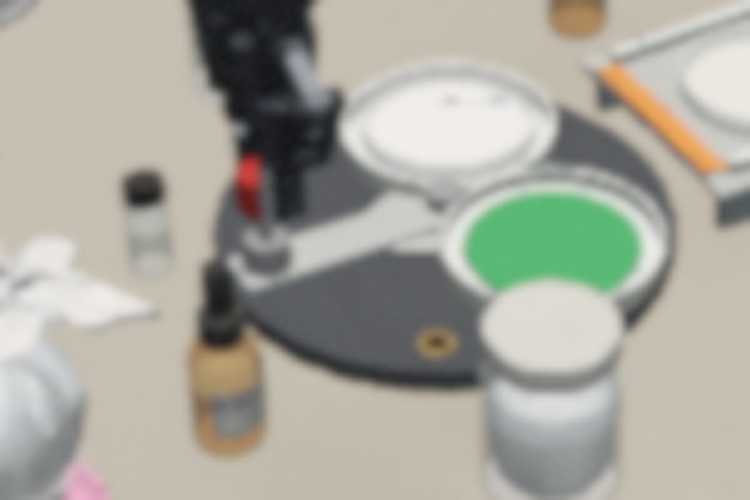

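servo_tool --twist '[[0,0,0.0873],[0,0,0.0873],[0,0,0.0873],[0,0,0.0873],[0,0,0.0873],[0,0,0.0873],[0,0,0.0873],[0,0,0.0873]]' --xyz '[[-0.69,0.41,0],[-0.72,0.35,0],[-0.75,0.28,0],[-0.77,0.22,0],[-0.79,0.15,0],[-0.8,0.08,0],[-0.8,0.01,0],[-0.8,-0.06,0]]' --fingers '[0.2,0.2,0.2,0.2,0.2,0.2,0.2,0.2]'

```text
time: 5.2
tool_pos: [0.5557, -0.0451, 0.0559]
tool_rot: [0.706, -0.044, 0.706, 0.044]
contact_force: [5.4, -0.6, -9.9]
gripper_width: 0.257
```

```bash
python3 look.py pics/w4.png 40;  python3 - <<'E'
import cv2;from h import *
im=vision.grab_frame("top")[:,:,::-1]
cv2.imwrite("pics/t4.png",cv2.resize(im[150:300,190:360],None,fx=4,fy=4,interpolation=cv2.INTER_CUBIC))
E
```

```text
t 5.2 tcp [ 0.5557 -0.0451  0.0559] F [ 5.44 -0.59 -9.91] w 0.25748916293248597 yaw 7.102785109038809 x [ 0.    -0.001 -1.   ]
```

View pics/w4.png

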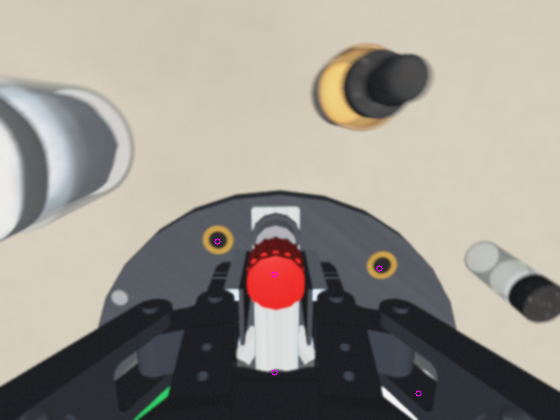

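servo_tool --twist '[[0,0,0.0873],[0,0,0.0873],[0,0,0.0873],[0,0,0.087],[0,0,0],[0,0,0]]' --xyz '[[-0.79,-0.13,0],[-0.78,-0.2,0],[-0.75,-0.26,0],[-0.73,-0.33,0],[0,0,0],[0,0,0]]' --fingers '[0.2,0.2,0.2,0.2,0.2,0.2]'

```text
time: 6.05
tool_pos: [0.5259, -0.0545, 0.0564]
tool_rot: [0.688, -0.164, 0.688, 0.163]
contact_force: [4.5, -0.9, -9.8]
gripper_width: 0.255
```

```bash
python3 look.py pics/w5.png;  python3 - <<'E'
import fit
from h import *
s=manip.state(); c=fit.r.x; d=s["tool_pos"][:2]-c[:2]; print("ang",np.degrees(np.arctan2(d[1],d[0])-c[2]), np.linalg.norm(d))
im=vision.grab_frame("top")[:,:,::-1]
cv2.imwrite("pics/t5.png",cv2.resize(im[150:300,190:360],None,fx=4,fy=4,interpolation=cv2.INTER_CUBIC))
E
```

```text
t 6.05 tcp [ 0.5259 -0.0545  0.0564] F [ 4.52 -0.89 -9.75] w 0.25491211993627844 yaw 26.757170450259434 x [ 0.001 -0.001 -1.   ]
ang 59.72476131408077 0.09092895121228049
```

View pics/t5.png

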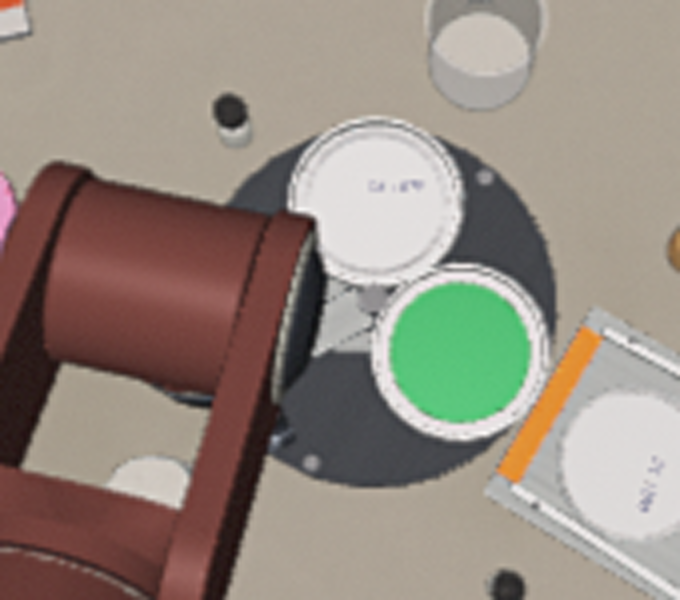

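View pics/w5.png

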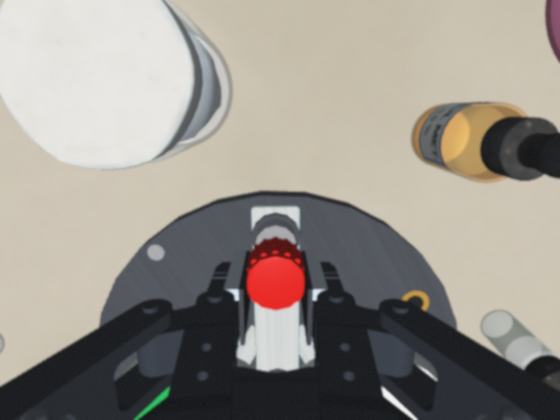

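servo_tool --twist '[[0,0,0],[0,0,0],[0,0,0],[0,0,0]]' --xyz '[[0,0,-0.4],[0,0,-0.4],[0,0,-0.3],[0,0,0]]' --fingers '[0.2,0.2,0.2,0.2]'

```text
time: 6.65
tool_pos: [0.526, -0.0544, 0.0457]
tool_rot: [0.688, -0.165, 0.687, 0.164]
contact_force: [4.2, -2.0, -5.1]
gripper_width: 0.253
```

servo_tool --twist '[[0,0,0],[0,0,0],[0,0,0],[0,0,0]]' --xyz '[[0,0,0],[0,0,0],[0,0,0],[0,0,0]]' --fingers '[0.36,0.45,0.5,0.5]'

```text
time: 7.15
tool_pos: [0.5254, -0.0541, 0.0454]
tool_rot: [0.688, -0.164, 0.688, 0.164]
contact_force: [1.0, 0.8, -0.3]
gripper_width: 0.499
```

```bash
python3 look.py pics/w6.png 60;python3 - <<'E'
import cv2;from h import *
im=vision.grab_frame("scene")[:,:,::-1]
cv2.imwrite("pics/s6.png",cv2.resize(im[180:280,200:350],None,fx=5,fy=5,interpolation=cv2.INTER_CUBIC))
E
```

```text
t 7.15 tcp [ 0.5254 -0.0541  0.0454] F [ 0.95  0.8  -0.35] w 0.49867905481867836 yaw 26.878861269378326 x [-0.  0. -1.]
```

View pics/w6.png

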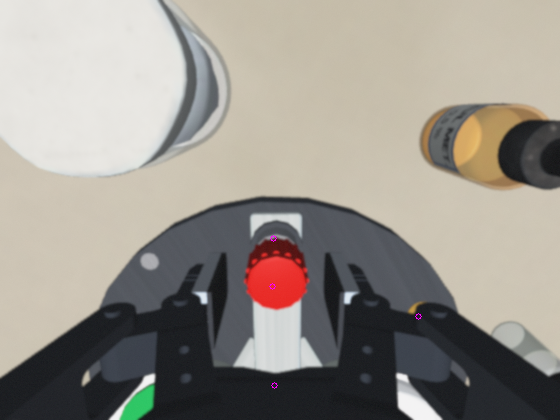

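View pics/s6.png

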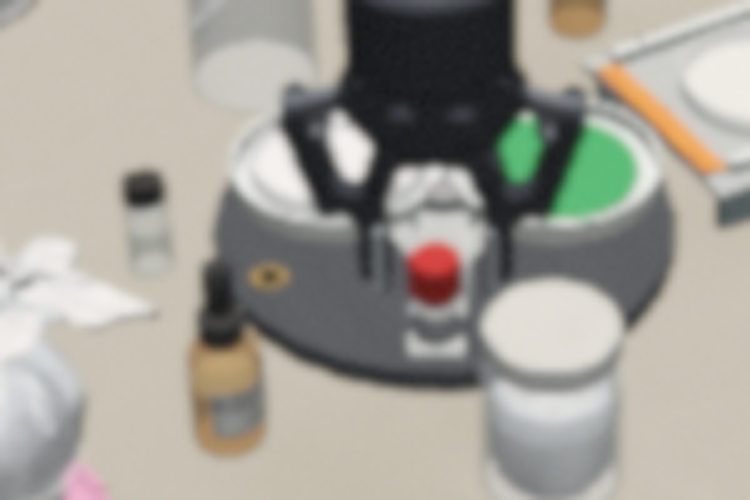

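servo_tool --twist '[[0,0,0],[0,0,0],[0,0,0],[0,0,0],[0,0,0],[0,0,0],[0,0,0]]' --xyz '[[0,0,3],[-0.2,0.3,2],[0,0,0],[0,0,0],[0,0,-1],[0,0,-1],[0,0,0]]' --fingers '[0.5,0.4,0,0,0,0,0]'

```text
time: 8.12
tool_pos: [0.5219, -0.0508, 0.073]
tool_rot: [0.686, -0.164, 0.689, 0.165]
contact_force: [-0.8, 0.4, -0.5]
gripper_width: -0.002
```

servo_tool --twist '[[0,0,0],[0,0,0],[0,0,0]]' --xyz '[[0,0,-0.5],[0,0,-0.2],[0,0,0]]' --fingers '[0,0,0]'

```text
time: 8.5
tool_pos: [0.5234, -0.0511, 0.0682]
tool_rot: [0.688, -0.164, 0.688, 0.164]
contact_force: [-0.6, -0.5, -0.1]
gripper_width: 0.001
```

servo_tool --twist '[[0,0,0],[0,0,0],[0,0,0]]' --xyz '[[0,0,-0.15],[0,0,-0.1],[0,0,0]]' --fingers '[0,0,0]'

```text
time: 8.88
tool_pos: [0.5236, -0.0512, 0.066]
tool_rot: [0.688, -0.164, 0.688, 0.164]
contact_force: [0.1, 0.5, 0.9]
gripper_width: -0.001
```

servo_tool --twist '[[0,0,0],[0,0,0],[0,0,0]]' --xyz '[[0,0,-0.15],[0,0,-0.1],[0,0,0]]' --fingers '[0,0,0]'

```text
time: 9.25
tool_pos: [0.525, -0.0507, 0.0659]
tool_rot: [0.689, -0.164, 0.687, 0.164]
contact_force: [-2.0, 2.9, 11.5]
gripper_width: -0.002
```

servo_tool --twist '[[0,0,0],[0,0,0],[0,0,-0.15],[0,0,-0.15],[0,0,-0.15],[0,0,-0.15],[0,0,-0.15],[0,0,-0.15]]' --xyz '[[0,0,4],[0,0,4],[-1.3,-3.8,0],[-1.3,-3.8,0],[-1.3,-3.8,0],[-1.3,-3.8,0],[-1.3,-3.8,0],[-1.3,-3.8,0]]' --fingers '[0,0,0.4,0.4,0.4,0.4,0.4,0.4]'

```text
time: 10.25
tool_pos: [0.4449, -0.2803, 0.1432]
tool_rot: [0.69, 0.153, 0.69, -0.153]
contact_force: [-0.1, 0.8, -0.5]
gripper_width: 0.399
```

servo_tool --twist '[[0,0,-0.147],[0,0,0],[0,0,0],[0,0,0]]' --xyz '[[-1.3,-3.8,0],[-1.4,-3.8,0],[0,0,0],[0,0,0]]' --fingers '[0.4,0.4,0.4,0.4]'

```text
time: 10.75
tool_pos: [0.4184, -0.3547, 0.143]
tool_rot: [0.678, 0.202, 0.678, -0.201]
contact_force: [-0.2, 0.5, 0.5]
gripper_width: 0.401
```

```bash
python3 look.py pics/w7.png 60;python3 - <<'E'
import cv2;from h import *
im=vision.grab_frame("scene")[:,:,::-1]
cv2.imwrite("pics/s7.png",cv2.resize(im[140:290,200:410],None,fx=3.5,fy=3.5,interpolation=cv2.INTER_CUBIC))
E
```

```text
t 10.75 tcp [ 0.4184 -0.3547  0.143 ] F [-0.2   0.51  0.45] w 0.40145763168999055 yaw -33.110414705396686 x [-0.     0.001 -1.   ]
```

View pics/w7.png

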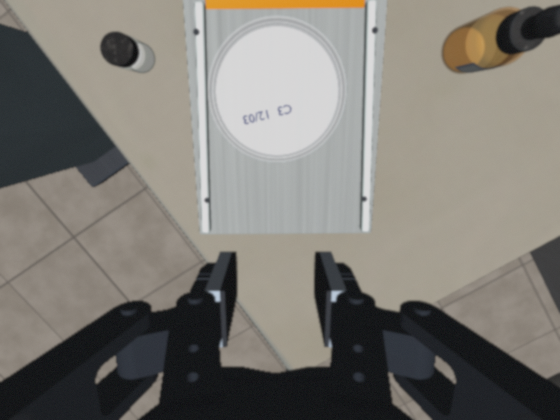

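View pics/s7.png

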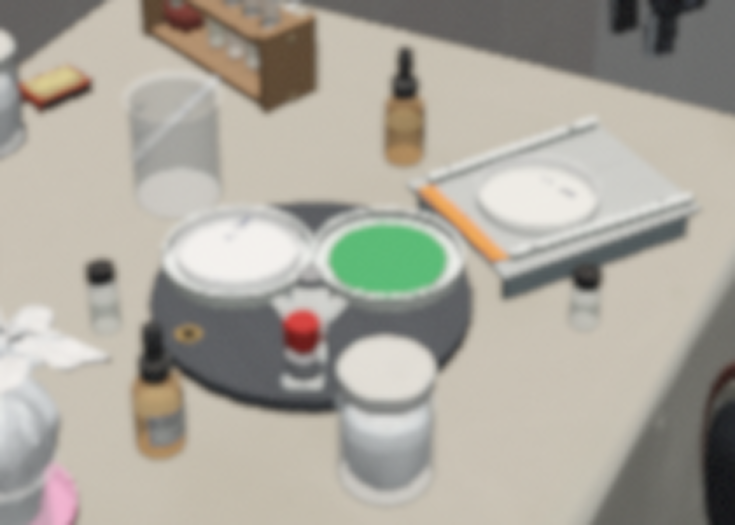

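servo_tool --twist '[[0,0,0],[0,0,0],[0,0,0],[0,0,0],[0,0,0]]' --xyz '[[0,0,-4],[0,0,-4],[0,0,-2],[0,0,-0.9],[0,0,0]]' --fingers '[0.4,0.4,0.4,0.4,0.4]'

```text
time: 11.48
tool_pos: [0.4189, -0.3552, 0.0347]
tool_rot: [0.678, 0.201, 0.678, -0.201]
contact_force: [0.1, -0.2, 0.5]
gripper_width: 0.402
```

```bash
python3 look.py pics/w8.png 60
```

```text
t 11.475 tcp [ 0.4189 -0.3552  0.0347] F [ 0.12 -0.17  0.48] w 0.4021134280563175 yaw -33.074613709872 x [ 0. -0. -1.]
```

View pics/w8.png

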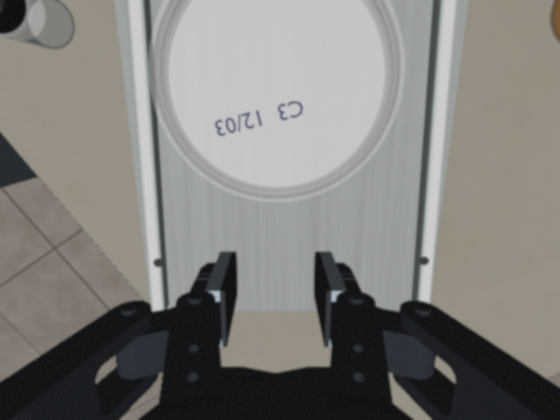

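servo_tool --twist '[[0,0,0],[0,0,0],[0,0,0],[0,0,0],[0,0,0],[0,0,0],[0,0,0],[0,0,0]]' --xyz '[[0.46,0.655,0],[0.46,0.655,0],[0.46,0.655,0],[0.46,0.655,0],[0.46,0.655,0],[0.46,0.655,0],[0.46,0.655,0],[0.46,0.655,0]]' --fingers '[0.4,0.4,0.4,0.4,0.4,0.4,0.4,0.4]'

```text
time: 12.52
tool_pos: [0.4555, -0.3023, 0.0343]
tool_rot: [0.678, 0.201, 0.678, -0.201]
contact_force: [-0.2, -0.5, 1.3]
gripper_width: 0.399
```

```bash
python3 look.py pics/w9.png 60
```

```text
t 12.525 tcp [ 0.4555 -0.3023  0.0343] F [-0.19 -0.46  1.32] w 0.39893556705199223 yaw -33.10139852908404 x [-0.  0. -1.]
```

View pics/w9.png

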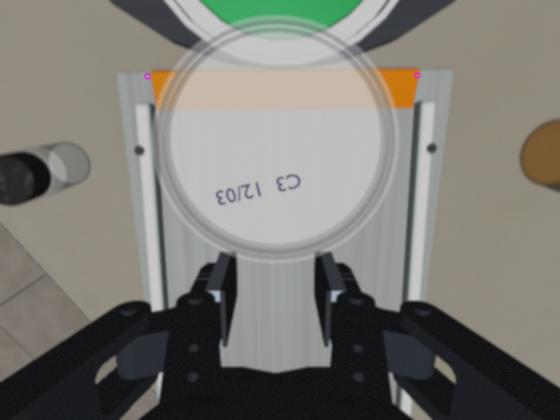

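servo_tool --twist '[[0,0,0],[0,0,0],[0,0,0],[0,0,0],[0,0,0],[0,0,0],[0,0,0],[0,0,0]]' --xyz '[[0.34,0.495,0],[0.34,0.495,0],[0.34,0.495,0],[0.34,0.495,0],[0.34,0.495,0],[0.34,0.495,0],[0.34,0.495,0],[0,0,0]]' --fingers '[0.4,0.4,0.4,0.4,0.4,0.4,0.4,0.4]'

```text
time: 13.58
tool_pos: [0.4793, -0.2676, 0.0343]
tool_rot: [0.678, 0.201, 0.678, -0.201]
contact_force: [-0.0, -0.2, -0.4]
gripper_width: 0.399
```

```bash
python3 look.py pics/w10.png 60;python3 - <<'E'
import cv2;from h import *
im=vision.grab_frame("scene")[:,:,::-1]
cv2.imwrite("pics/s10.png",cv2.resize(im[140:290,200:410],None,fx=3.5,fy=3.5,interpolation=cv2.INTER_CUBIC))
E
```

```text
t 13.575 tcp [ 0.4793 -0.2676  0.0343] F [-0.04 -0.18 -0.43] w 0.39932831588775536 yaw -33.067154202676505 x [ 0.  0. -1.]
```

View pics/w10.png

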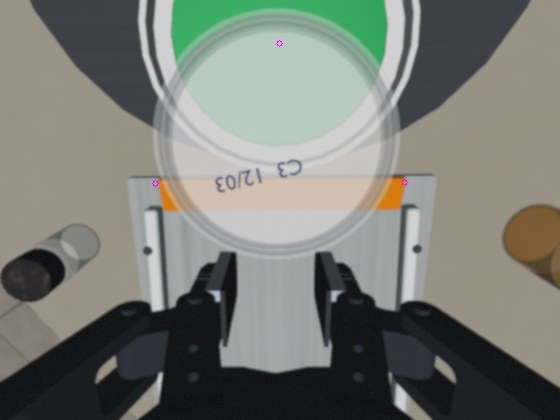

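View pics/s10.png

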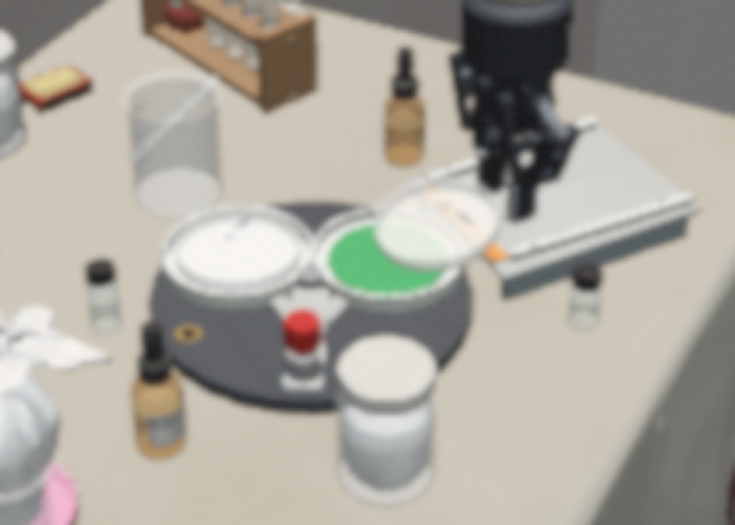

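servo_tool --twist '[[0,0,0],[0,0,0],[0,0,0],[0,0,0],[0,0,0],[0,0,0],[0,0,0],[0,0,0]]' --xyz '[[0.25,0.375,0.1],[0.25,0.375,0.1],[0.25,0.375,0.1],[0.25,0.375,0],[0.25,0.375,0],[0.25,0.375,0],[0.25,0.375,0],[0,0,0]]' --fingers '[0.4,0.4,0.4,0.4,0.4,0.4,0.4,0.4]'

```text
time: 14.68
tool_pos: [0.4967, -0.2415, 0.0373]
tool_rot: [0.678, 0.201, 0.678, -0.201]
contact_force: [0.0, -0.1, -0.3]
gripper_width: 0.395
```

```bash
python3 look.py pics/w11.png 60;python3 - <<'E'
import cv2;from h import *
im=vision.grab_frame("scene")[:,:,::-1]
cv2.imwrite("pics/s11.png",cv2.resize(im[140:290,200:410],None,fx=3.5,fy=3.5,interpolation=cv2.INTER_CUBIC))
E
```

```text
t 14.675 tcp [ 0.4967 -0.2415  0.0373] F [ 0.04 -0.11 -0.28] w 0.3954149035743867 yaw -33.0719994327661 x [-0.  0. -1.]
```

View pics/w11.png

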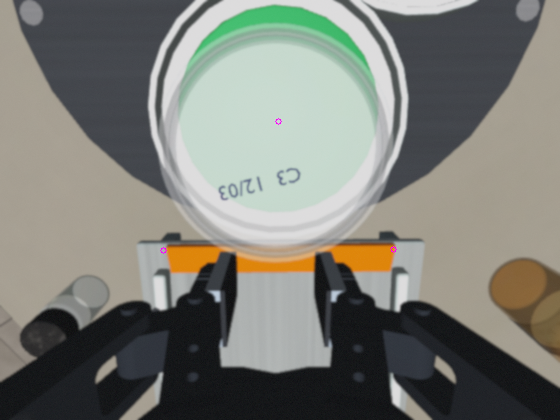

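View pics/s11.png

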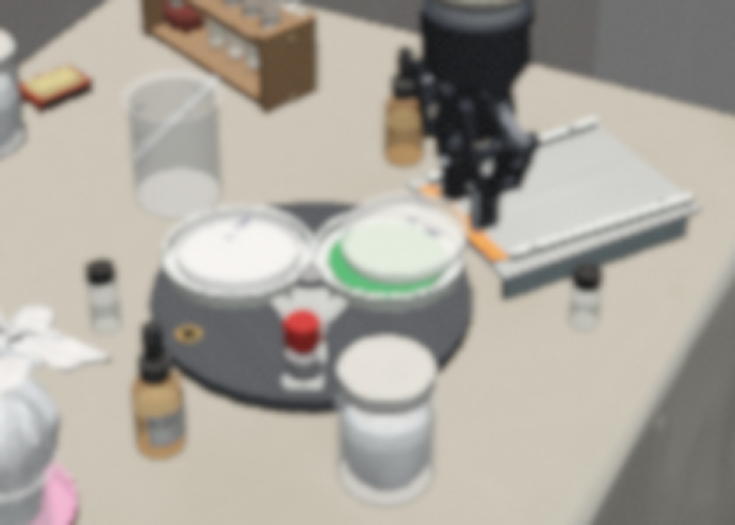

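servo_tool --twist '[[0,0,0],[0,0,0],[0,0,0],[0,0,0]]' --xyz '[[0.16,0.25,0],[0.16,0.25,0],[0.16,0.25,0],[0,0,0]]' --fingers '[0.4,0.4,0.4,0.4]'

```text
time: 15.28
tool_pos: [0.5015, -0.2341, 0.0373]
tool_rot: [0.678, 0.201, 0.678, -0.201]
contact_force: [1.6, -0.6, -0.9]
gripper_width: 0.395
```

```bash
python3 look.py pics/w12.png 60
```

```text
t 15.275 tcp [ 0.5015 -0.2341  0.0373] F [ 1.6  -0.62 -0.93] w 0.39514930704153806 yaw -33.080638357474605 x [ 0.  0. -1.]
```

View pics/w12.png

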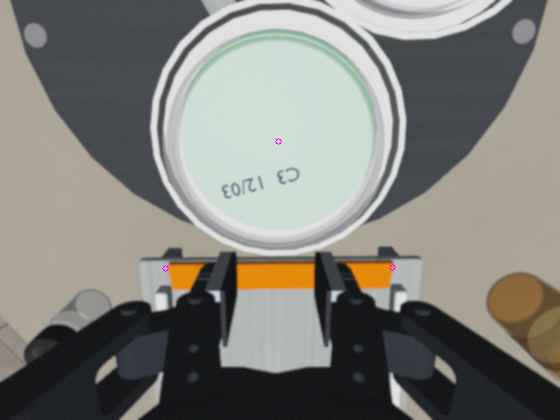

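servo_tool --twist '[[0,0,0],[0,0,0],[0,0,0],[0,0,0],[0,0,0],[0,0,0]]' --xyz '[[-1,-1.6,0.2],[-1,-1.6,1],[-0.5,-0.8,5],[0,0,5],[0,0,0],[0,0,0]]' --fingers '[0.4,0.4,0.4,0.4,0.4,0.4]'

```text
time: 16.08
tool_pos: [0.4757, -0.2752, 0.1496]
tool_rot: [0.678, 0.202, 0.678, -0.202]
contact_force: [-0.2, -0.4, -1.1]
gripper_width: 0.4
```

```bash
python3 look.py pics/w13.png 60;python3 - <<'E'
import cv2;from h import *
im=vision.grab_frame("scene")[:,:,::-1]
cv2.imwrite("pics/s13.png",cv2.resize(im[140:290,200:410],None,fx=3.5,fy=3.5,interpolation=cv2.INTER_CUBIC))
im=vision.grab_frame("top")[:,:,::-1]
cv2.imwrite("pics/t13.png",cv2.resize(im[150:320,190:410],None,fx=3.6,fy=3.5,interpolation=cv2.INTER_CUBIC))
E
```

```text
t 16.075 tcp [ 0.4757 -0.2752  0.1496] F [-0.19 -0.36 -1.15] w 0.400304159477484 yaw -33.16666456725527 x [ 0. -0. -1.]
```

View pics/w13.png

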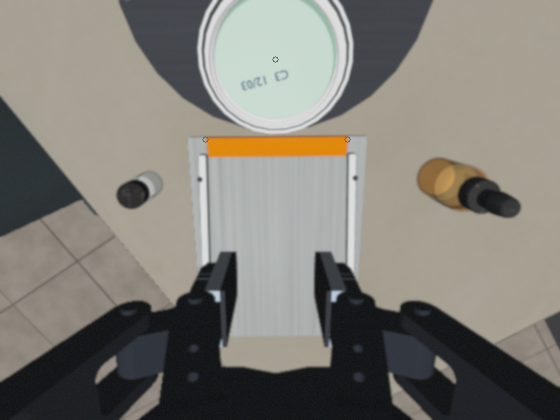

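View pics/s13.png

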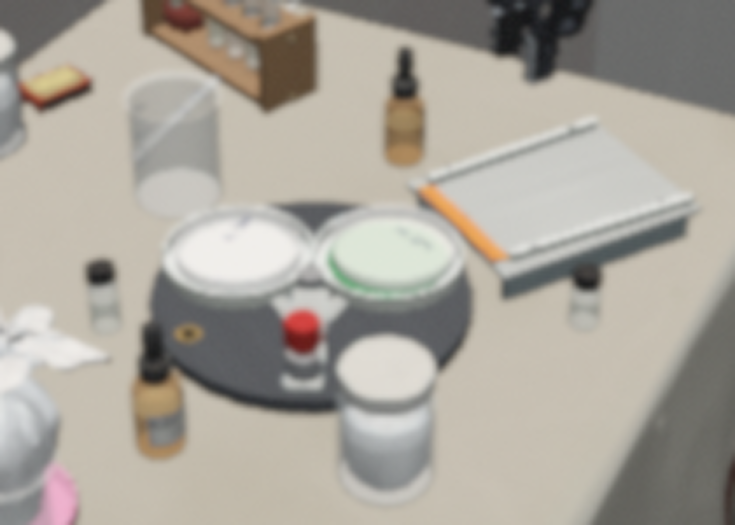

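View pics/t13.png

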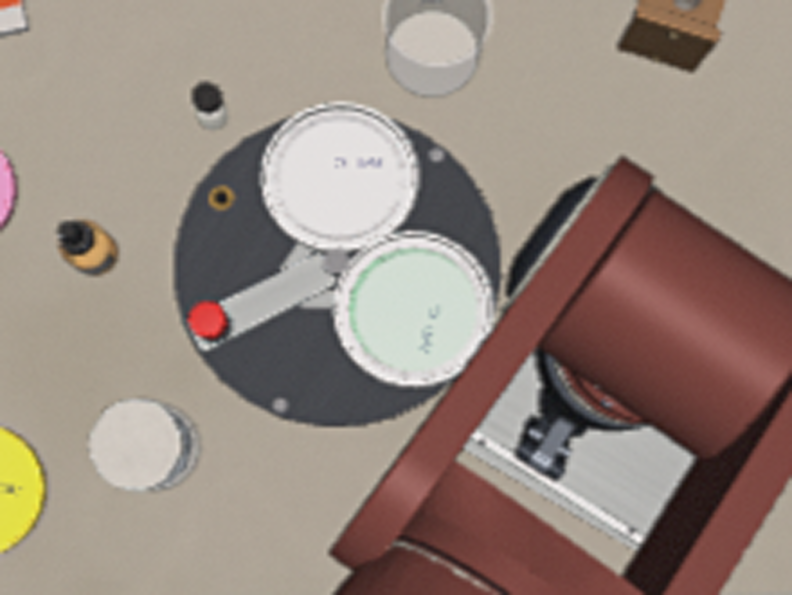

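servo_tool --twist '[[0,0,0],[0,0,0],[0,0,0]]' --xyz '[[1.4,2.1,-2],[1.4,2.1,-2],[0,0,0]]' --fingers '[0.4,0.4,0.4]'

```text
time: 16.6
tool_pos: [0.5027, -0.2302, 0.1058]
tool_rot: [0.676, 0.201, 0.68, -0.2]
contact_force: [-0.7, 0.1, 0.3]
gripper_width: 0.399
```

```bash
python3 look.py pics/w14.png
python3 - <<'E'
import cv2;im=cv2.imread("pics/w14.png");print(im.shape);cv2.imwrite("pics/w14c.png",cv2.resize(im[40:260,130:420],None,fx=2.7,fy=2.7,interpolation=cv2.INTER_CUBIC))
E
```

```text
t 16.6 tcp [ 0.5027 -0.2302  0.1058] F [-0.68  0.1   0.27] w 0.39906752386797645 yaw -32.96471709212609 x [-0.006  0.004 -1.   ]
(420, 560, 3)
```

View pics/w14c.png

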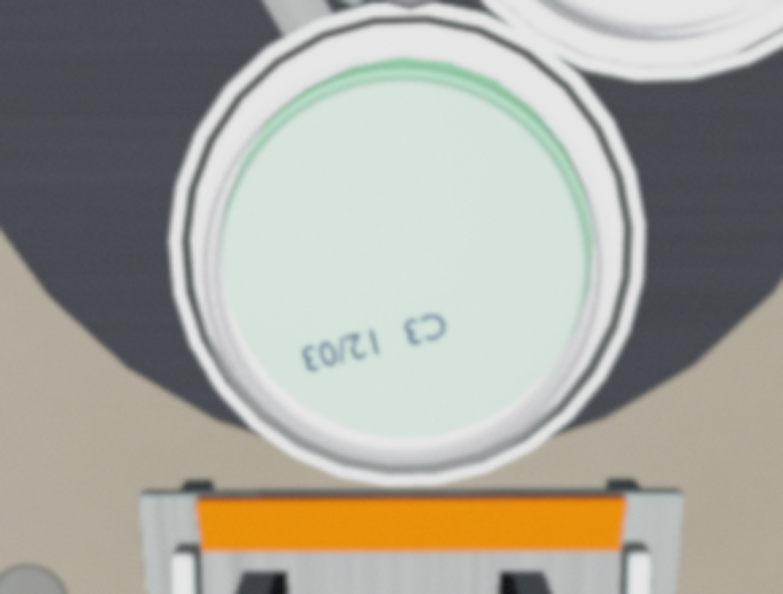

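```bash
cat > ov.py <<'E'
import sys,fit
from h import *
s=np.load("wst.npy",allow_pickle=True).item(); C=cam("wrist",s)
dx,dy,tilt=map(float,sys.argv[2:5]); src=sys.argv[5]; 
im=cv2.imread(src); im=cv2.resize(im,None,fx=4,fy=4,interpolation=cv2.INTER_CUBIC)
t=np.linspace(0,2*np.pi,200)
def draw(P,col):
    u=(proj(C,np.array([fit.W(fit.r.x,p) for p in P]))*4+1.5).astype(int); cv2.polylines(im,[u],True,col,1)
draw([(-.062+.0515*np.cos(a),.0515*np.sin(a),.029) for a in t],(255,0,255))
draw([(-.062+.0515*np.cos(a),.0515*np.sin(a),.020) for a in t],(255,255,0))
for h,col in ((0,(0,0,255)),(.015,(255,0,0))):
    # tilt about y: rear (-x) up ; front edge on pad z=.023
    P=[]
    for a in t:
        x,y=.046*np.cos(a),.046*np.sin(a)
        zz=.023+(0.046-x)*np.sin(tilt)+h*np.cos(tilt); P.append((-.062+dx+x*np.cos(tilt)+h*np.sin(tilt),dy+y,zz))
    draw(P,col)
u=proj(C,fit.W(fit.r.x,(-.062,0,.03)))[0]*4
x0,y0=int(u[0])-400,max(0,int(u[1])-320)
cv2.imwrite(sys.argv[1],im[y0:y0+600,max(0,x0):x0+800])
E
python3 ov.py pics/o1.png -0.002 0 0 pics/w14.png; python3 ov.py pics/o2.png -0.002 0 0.065 pics/w14.png
```

```text
(no output)
```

View pics/o1.png

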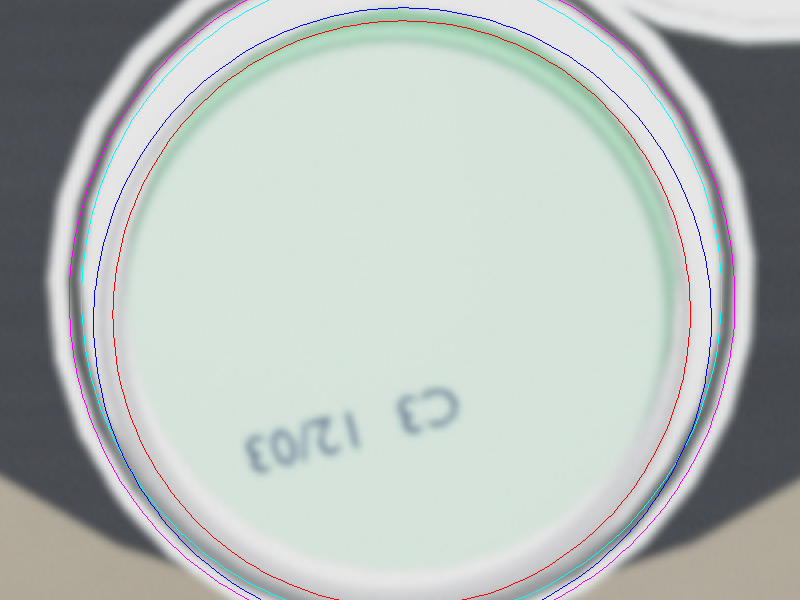

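View pics/o2.png

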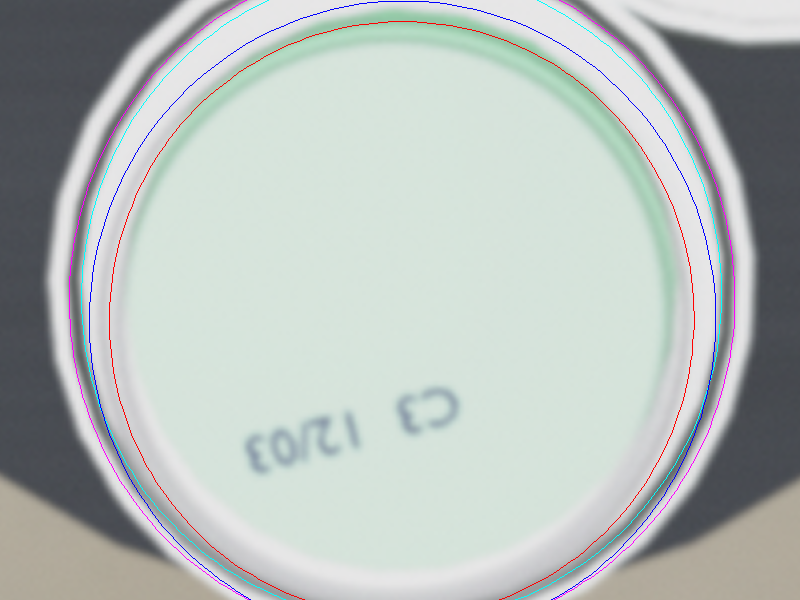

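servo_tool --twist '[[0,0,0],[0,0,0],[0,0,0],[0,0,0],[0,0,0],[0,0,0],[0,0,0]]' --xyz '[[0.65,1,0],[0.65,1,0],[0,0,0],[0,0,-3],[0,0,-2],[0,0,-1.3],[0,0,0]]' --fingers '[0,0,0,0,0,0,0]'

```text
time: 17.52
tool_pos: [0.5165, -0.212, 0.045]
tool_rot: [0.677, 0.202, 0.679, -0.201]
contact_force: [0.3, 0.2, -0.2]
gripper_width: -0.003
```

servo_tool --twist '[[0,0,0],[0,0,0],[0,0,0]]' --xyz '[[0,0,-0.15],[0,0,-0.15],[0,0,0]]' --fingers '[0,0,0]'

```text
time: 17.9
tool_pos: [0.5176, -0.2125, 0.0438]
tool_rot: [0.678, 0.201, 0.678, -0.201]
contact_force: [0.6, -0.2, -0.8]
gripper_width: 0.003
```

servo_tool --twist '[[0,0,0],[0,0,0],[0,0,0]]' --xyz '[[0,0,-0.15],[0,0,-0.1],[0,0,0]]' --fingers '[0,0,0]'

```text
time: 18.27
tool_pos: [0.5172, -0.2123, 0.0406]
tool_rot: [0.678, 0.201, 0.678, -0.201]
contact_force: [-0.7, 0.2, -0.3]
gripper_width: 0.0
```

servo_tool --twist '[[0,0,0],[0,0,0],[0,0,0]]' --xyz '[[0,0,-0.15],[0,0,-0.1],[0,0,0]]' --fingers '[0,0,0]'

```text
time: 18.65
tool_pos: [0.5173, -0.2123, 0.0382]
tool_rot: [0.678, 0.201, 0.678, -0.201]
contact_force: [-0.1, 1.0, -0.0]
gripper_width: -0.002
```

servo_tool --twist '[[0,0,0],[0,0,0],[0,0,0]]' --xyz '[[0,0,-0.1],[0,0,-0.05],[0,0,0]]' --fingers '[0,0,0]'

```text
time: 19.02
tool_pos: [0.5182, -0.2129, 0.038]
tool_rot: [0.679, 0.201, 0.677, -0.202]
contact_force: [-1.6, 0.3, 5.1]
gripper_width: 0.002
```

servo_tool --twist '[[0,0,0],[0,0,0],[0,0,0],[0,0,0],[0,0,0],[0,0,0],[0,0,0]]' --xyz '[[0,0,1],[0,0,4],[0,0,5],[-2.5,-3.8,1],[-2.5,-3.8,0],[0,0,0],[0,0,0]]' --fingers '[0,0,0,0,0,0,0]'

```text
time: 19.9
tool_pos: [0.4673, -0.288, 0.1467]
tool_rot: [0.678, 0.202, 0.678, -0.201]
contact_force: [0.1, 0.4, 0.5]
gripper_width: -0.002
```

```bash
python3 look.py pics/w15.png 60;python3 - <<'E'
import cv2;from h import *
im=vision.grab_frame("scene")[:,:,::-1]
cv2.imwrite("pics/s15.png",cv2.resize(im[140:290,200:410],None,fx=3.5,fy=3.5,interpolation=cv2.INTER_CUBIC))
E
```

```text
t 19.9 tcp [ 0.4673 -0.288   0.1467] F [0.1  0.42 0.46] w -0.0017114250233036406 yaw -33.12635204167354 x [ 0.     0.001 -1.   ]
```

View pics/w15.png

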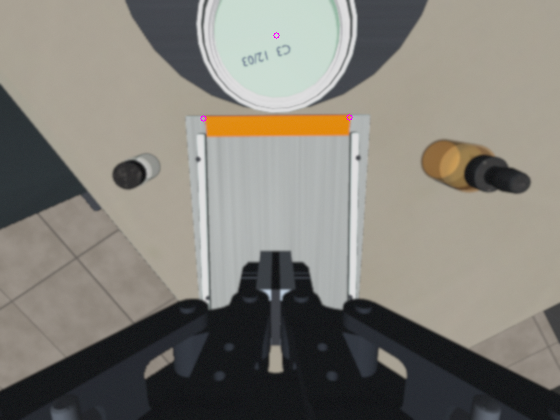

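View pics/s15.png

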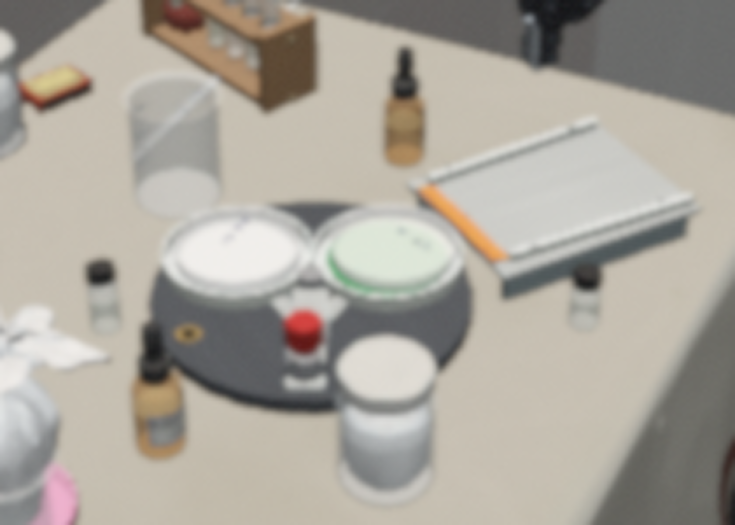

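```bash
python3 -c "
from plant import job; print(job.job_done())"
```

```text
the job is handed in; nothing more can be done
None
```

I did every step in order and handed the job in at about 20 s of the 53 s allowed. No verdict was reported.

- **Plunger and stage:** I pulled the red plunger up about 12 mm. I then swung the stage +60° so the green-pad pocket faced the deck, and let the pin drop into the hole.
- **Lock check:** pressing down with closed fingers met the knob top solidly at 65.9 mm. The home height is 66 mm, so the pin was home before I touched the dish.
- **Dish:** I slid it along the deck and over the orange lip with two partly open fingers, and it dropped into the pocket.
- **Flatness check:** pressing the rear part of the dish met it at 38.0 mm, exactly the height of a dish lying flat on the pad. I checked only that one spot. From the pictures alone I could not tell whether it was flat, because the dish is see-through.
- **Last look:** the other dish was still in its pocket, and the bottles, vials, beaker and jar looked upright and unmoved. The arm was well clear. I did not measure the dish's horizontal offset from the loading station. Clearance in the pocket allows about 5.5 mm against the 9 mm limit.

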